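# Lock the press bed out with its pin

## Task

Pull the bed of the small press out by its black handle as far as its stop. Then take the red-headed locking pin from the rack and lower it through the upper brass bushing on the bracket and on through the lower one on the bed, until its nose sticks out below the lower bushing but its collar is still clearly above the upper one. Finish while holding the pin still there by its head (so that a clip can be put on its nose), with the bed still fully out and the other pins and things left where they are.

Things in the scene. Friction and masses are not known exactly. Their poses are not given: they have to be found in the camera images.
- press: Small relief press fixed on a wooden board: green cheeks, black roller, top at 118 mm. Origin on the table; x to its back, y left, z up. Board x -155..60, y -145..87 mm; cheeks, roller x -6..50. Its aluminium bed slides out level along -x. Green bracket post at x -142..-108, y -141..-129, 114 mm high, holds the upper bushing at x -125, y -105.
- bed (a joint): How far the bed is pulled out of the press, in m: 0 fully in, 0.090 at its stop (starts partly in). About 2 N of sliding friction; it stays where it is left. Only at the stop does the bed's bushing lie exactly under the upper bushing.
- bed_handle (a point): Upright black handle on the bed, a cylinder 20 mm across, grip from z 57 to 98 mm above the table (bed top at 54 mm). This point is on its axis at 80 mm high, at press x -50 mm minus the bed's travel, y 0. The roller is 49 mm behind it when the bed is fully in.
- upper_mouth (a point): Centre of the top mouth of the upper bushing: an upright brass ring, outside 34 mm, bore 15 mm, 16 mm tall, top at z 114 mm, underside at 98 mm, fixed on the bracket. z up.
- lower_exit (a point): Centre of the underside of the lower bushing: an equal upright brass ring (bore 15 mm) on an ear at the right of the bed, moving with it; underside at z 44 mm, top at 60 mm. Free below down to the board, top at z 10 mm. With the bed at its stop it is in line under the upper bushing, 38 mm free between them. z up.
- rack: Wooden pin rack, fixed: a bridge 170 x 50 mm, top at z 106 mm (12 mm thick, on two end legs), with three through holes of 15 mm in a row along its x at -60, 0 and +60 mm. Origin on the table under its centre, z up. A pin hangs upright by its collar in each hole; which pin is where varies.
- lock_pin: Red-headed steel locking pin, about 0.12 kg, hanging upright in the rack. Origin at the centre of the collar's underside (z 106 mm at the start), z up along the pin. Above: collar 26 mm wide, 5 mm thick, then a round red grip 20 mm wide, 5 to 45 mm above the origin. Below: shank 12 mm wide, 100 mm long, the last 12 mm tapering to a 6 mm nose.
- pin_tip (a point): End of the red pin's nose, 100 mm below the pin's origin on its axis.
- blue_pin: Like the red pin but with a blue grip and a shank of 70 mm: not for this job. Same origin. Stays in the rack.
- yellow_pin: Like the red pin but with a yellow grip and a shank of 70 mm: not for this job. Same origin. Stays in the rack.
- ink_a: Bystander: black ink bottle, 42 mm across, 60 high, standing; origin at the centre of its underside.
- ink_d: Bystander: amber ink bottle with a black dropper top, 42 mm across, 95 high, standing; origin at the centre of its underside.
- thread_spool: Bystander: spool of red thread with wooden ends, 31 mm across, 40 high, standing; origin at the centre of its underside.
- tube_f: Bystander: white paint tube with a blue band, 110x33x25 mm, lying flat; origin at the centre of its underside.
- eraser: Bystander: blue and white eraser, 43x25x15 mm, lying flat; origin at the centre of its underside.
- masking_tape: Bystander: roll of cream masking tape, 104 mm across, 25 high, lying flat; origin at the centre of its underside.

How it is judged:
By the outcome, as a careful person would: the job done as asked, in the order asked, and still so for the second after the job is handed in, while the arm keeps its last pose, push and grip.
It also fails if it takes over 59 s, if anything falls off the work surface, if the arm or the gripper's body presses on something with over 40 N, if the wrist force passes 120 N, or if a joint passes its speed limit or range.

## Robot

A 6-joint arm with a two-finger parallel gripper is mounted at the origin on the work surface; the furniture and walls round the work are solid. World frame = base frame: x ahead of the robot, y to its left, z up, the work surface at z = 0. Lengths are in m, angles in rad, forces in N, time in s.
With the tool pointing down it reaches from about 0.4 to 0.825 m from the base axis. Payload 7 kg.
Tool frame: the origin (TCP) lies midway between the tips of the shut fingers; the grasp point (between the pads) lies 19 mm behind it; z points along the fingers, y is the line along which they close (so a half turn about z gives the same grasp; the last joint's range is limited). The gripper opens to 88 mm and grips with 3 to 60 N. Pads are 19 mm wide; open, the fingers measure 130 mm over their backs; the gripper's body (78 mm by 193 mm) begins 47 mm behind the grasp point.
Start: joints at [1.412, 0.359, 0.012, 0, -1.224, -0.288], TCP at [0.292, 0.609, 0.227] pointing down, gripper open.
Joint ranges: [-3.07, 3.07], [-1.43, 2.12], [-1.02, 1.25], [-3.03, 1.67], [-3.05, -0], [-3.03, 3.03]. Speed limits (rad/s): [2.39, 2.39, 3.01, 3.14, 3.14, 3.14].

## Interface

Orientations are given as [roll, pitch, yaw] about the fixed x, y, z axes, in that order (R = Rz(yaw) Ry(pitch) Rx(roll)).
In Python, from station import telemetry, eyes, ticket, recognise, trace gives the robot as it stands. The module is installed in compiled form; this text tells all that it offers.
- The arm moves only by the tool servo_tool, never from a script. Its argument "series" is a list that holds one entry, the list of rows, each a list of 4 numbers: the shift along the tool's x, y, z in mm, then the turn about the tool's z in rad. In form: [[[x, y, z, roll], ...]]. A call has exactly 10 rows; each row shifts and turns the commanded pose from where the row before left it, along the tool's axes as they then stand; what a row does not reach is not made up. A row lasts 1/12 s, in which the tool goes at most 41.7 mm and 7.16 degrees, less where a joint would pass 70% of its speed; a pose out of reach is approached as far as the arm can. A call is refused whole if a number of a shift passes 41.7 or a number of a turn 0.125, either way. A call with a gripper value outside its range is refused whole. "claw" is the gripper's target within -1 to 1 (shut at 1, half-way at 0, fully open at -1), set as the call begins (left out, the last holds). The fingers move at their own pace and stop on an object; "grip_force" is the grip in N (left out, the last holds). Time passes only in rows, so rows that do not move let the fingers close, or fill a call up. It gives the time, the measured TCP pose, the force, the opening and the grip force at its end, in the units of the state.
- telemetry.get_state(): the state, without advancing time (a new reading comes with each control period).
- eyes.grab_frame(name): name is "scene" or "top" or "wrist"; returns the picture (400x640x3 uint8, red, green, blue); there is no depth.
- eyes.calibration(name): a dict with "mtx" (3x3 intrinsics, pixels), "rvec" (rotation vector, rad) and "tvec" (3), from world to camera coordinates, as OpenCV has them. Camera axes: x right, y down, z forward; pixel columns grow to the right and rows downward; lengths in m; the calibration is good to about 2 mm. A picture is of the moment at which its call begins: read the wrist's pose just before it. calibration takes no time and is no camera call; for the wrist camera it gives the pose at the moment of the call.
- ticket.job_done(): hands the job in; it is judged then, once.
Trained networks look in the newest picture that a camera, given by its name, has taken for a name from the list of things; names that differ only in an ending like _2 or _b are one class to them, and where a whole thing is asked for, a point or a joint stands for the part that bears it (a point fixed in the world has none). Each returns a list of dicts, best first, with "conf" (0 to 1); they miss things now and then, are a little off and sometimes report something else, mostly with a low value. They report only what shows in the picture. A call takes as long as a camera call.
- recognise(camera, name): "position" ([x, y, z] in m, in world coordinates, good to about 4 mm: the middle of the surface that is visible of it).
- trace(camera, name): "mask" (400x640 bool, what is visible of it).
The state is a dict: "t": time; "q": joint angles; "qd": joint speeds; "joint_efforts": joint torques, N m; "eef_pos": TCP position; "ee_rot": TCP orientation; "force": force on the tool from outside, world axes, zero at the start; "moment": the same for the moment, N m; "width": finger opening in m; "gripper_force": force on a finger pad.
Only numpy, scipy, OpenCV 4.12 (cv2) and the standard library are available. Lean on these libraries where they do the work, as an engineer would, in place of code of your own. Each camera call takes 0.05 s, during which the arm holds its last target. There are 200 camera calls.

## Working session

There is one attempt and no reset: what is moved stays moved. The work goes in short steps, Python scripts to look and compute and a tool call to move; the robot and the scene stay as the last step left them, time stands still between calls to the robot, and variables do not carry over. Pictures are saved under pics/ and viewed, at most 10 in all, crops included, and the job is handed in when it is done.

Besides the shell and the picture viewer there is one more tool, called in YAML: its name, and indented under it one key for each argument. servo_tool: Moves the arm, as the interface text tells. Its arguments: {"type":"object","properties":{"series":{"type":"array"},"claw":{"type":"number"},"grip_force":{"type":"number"}},"required":["series"]}

```bash
mkdir -p pics; python3 - <<'E'
from station import telemetry, eyes, recognise
import cv2,numpy as np
s=telemetry.get_state();print(s['t'],s['eef_pos'],s['ee_rot'],s['width'],s['force'])
for c in ['scene','top']:
    im=eyes.grab_frame(c);cv2.imwrite(f'pics/{c}0.png',im[:,:,::-1])
    for n in ['press','bed_handle','lock_pin','blue_pin','yellow_pin','rack','lower_exit','upper_mouth']:
        try:
            print(c,n,[(np.round(d['position'],3).tolist(),round(d['conf'],2)) for d in recognise(c,n)[:2]])
        except Exception as e: print(c,n,e)
E
```

```text
0.0 [0.29141912 0.60828383 0.2256101 ] [ 3.13990847e+00 -1.09176935e-04 -4.46923730e-01] 0.08767898647231047 [-0.75523646 -0.24001691  0.03872802]
scene press [([0.632, 0.103, 0.046], 0.84), ([0.515, 0.359, 0.035], 0.25)]
scene bed_handle [([0.626, 0.13, 0.052], 0.87), ([0.514, 0.358, 0.036], 0.44)]
scene lock_pin [([0.585, -0.183, 0.131], 0.63), ([0.516, 0.356, 0.032], 0.52)]
scene blue_pin []
scene yellow_pin [([0.634, 0.103, 0.047], 0.71)]
scene rack [([0.591, -0.174, 0.071], 0.9), ([0.388, -0.3, 0.032], 0.73)]
scene lower_exit [([0.627, 0.131, 0.056], 0.63)]
scene upper_mouth [([0.638, 0.103, 0.042], 0.69), ([0.354, 0.285, 0.021], 0.64)]
top press [([0.556, 0.125, 0.055], 0.56)]
top bed_handle [([0.559, 0.14, 0.059], 0.97)]
top lock_pin [([0.56, 0.141, 0.053], 0.33)]
top blue_pin [([0.454, -0.156, 0.153], 0.47), ([0.556, 0.125, 0.05], 0.31)]
top yellow_pin [([0.515, -0.166, 0.152], 0.5)]
top rack [([0.51, -0.164, 0.107], 0.78)]
top lower_exit [([0.56, 0.14, 0.054], 0.93)]
top upper_mouth [([0.554, 0.12, 0.048], 0.8)]
```

View pics/scene0.png

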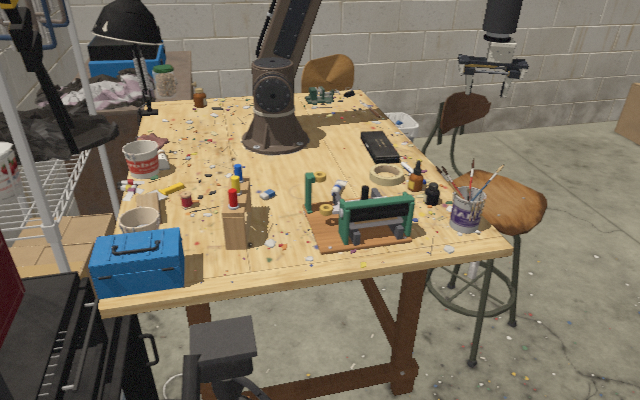

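View pics/top0.png

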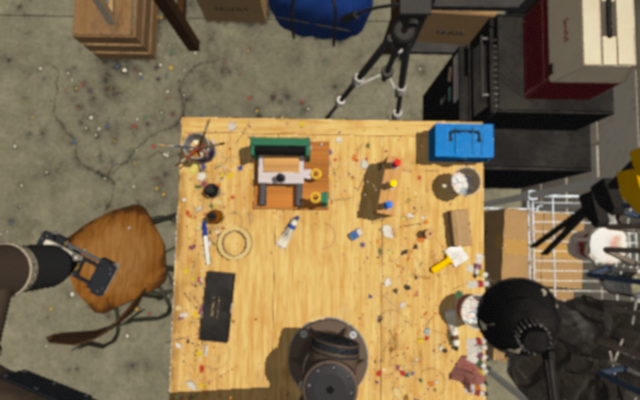

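The scene view shows the rack (red pin in the end hole nearest the camera) and the press. In the top view the handle is near (279,178), the upper and lower bushings near (316,197) and (316,174), and the red, yellow and blue heads at (396,162), (393,183) and (388,205).

```bash
cat > h.py <<'E'
import numpy as np,cv2
from station import telemetry, eyes, recognise, trace
def unproj(cal,uv,z):
    R=cv2.Rodrigues(np.array(cal['rvec'],float))[0];t=np.array(cal['tvec'],float).ravel()
    C=-R.T@t;d=R.T@np.linalg.inv(cal['mtx'])@np.array([uv[0],uv[1],1.])
    return C+d*(z-C[2])/d[2]
def proj(cal,p): return cv2.projectPoints(np.array([p],float),np.array(cal['rvec'],float),np.array(cal['tvec'],float),np.array(cal['mtx'],float),None)[0].ravel()
def pose():
    s=telemetry.get_state();return s,np.array(s['eef_pos']),s['ee_rot'][2]
def totool(dw,yaw):
    c,s=np.cos(yaw),np.sin(yaw);return 1000*np.array([c*dw[0]+s*dw[1], s*dw[0]-c*dw[1], -dw[2]])
E
python3 - <<'E'
from h import *
c=eyes.calibration('top')
for n,uv,z in [('handle',(279,178),.098),('upper',(316,197),.114),('lower',(316,174),.060),('red',(396,162),.151),('yel',(393,183),.151),('blue',(388,205),.151)]:
    print(n,unproj(c,uv,z).round(3))
w=eyes.calibration('wrist');R=cv2.Rodrigues(np.array(w['rvec'],float))[0]
s,p,y=pose();C=-R.T@np.array(w['tvec']).ravel();print(w['mtx'],C,'offs tool mm',totool(C-p,y),'fwd',R[2],'right',R[0],'top t',c['tvec'])
print(totool(np.array([.555,.125,.24])-p,y))
E
```

```text
handle [0.532 0.153 0.098]
upper [0.477 0.044 0.114]
lower [0.551 0.046 0.06 ]
red [ 0.576 -0.176  0.151]
yel [ 0.517 -0.168  0.151]
blue [ 0.455 -0.155  0.151]
[[296.67762399   0.         320.81373015]
 [  0.         296.67762399 198.38479938]
 [  0.           0.           1.        ]] [0.35690936 0.57748954 0.38408022] offs tool mm [ 7.23278049e+01 -3.93184302e-02 -1.57502635e+02] fwd [-0.24333326  0.11729638 -0.96282422] right [-4.32701672e-01 -9.01537042e-01 -4.73938067e-04] top t [0.03279847 0.47461969 1.34260074]
[446.48575885 322.43937765 -13.42241425]
```

servo_tool:
  series:
    - [[26, 28, 0, -0.045], [26, 28, 0, -0.045], [26, 28, 0, -0.045], [26, 28, 0, -0.045], [26, 28, 0, -0.045], [26, 28, 0, -0.045], [26, 28, 0, -0.045], [26, 28, 0, -0.045], [26, 28, 0, -0.045], [26, 28, 0, -0.045]]

```text
t: 1.73
eef_pos: [0.4753, 0.2752, 0.2272]
ee_rot: [-3.141, -0.001, 0.006]
force: [0.7, 0.3, 0.3]
width: 0.0878
gripper_force: 0.0
```

servo_tool:
  series:
    - [[4, 30, 0, 0], [4, 30, 0, 0], [4, 30, 0, 0], [4, 30, 0, 0], [4, 30, 0, 0], [0, 0, 0, 0], [0, 0, 0, 0], [0, 0, 0, 0], [0, 0, 0, 0], [0, 0, 0, 0]]

```text
t: 2.57
eef_pos: [0.4951, 0.1279, 0.2265]
ee_rot: [-3.142, -0.0, 0.004]
force: [-0.4, 0.9, -0.0]
width: 0.0877
gripper_force: 0.0
```

```bash
python3 - <<'E'
from h import *
s,p,y=pose();print(p,y)
im=eyes.grab_frame('wrist');w=eyes.calibration('wrist');np.savez('w1.npz',**w)
cv2.imwrite('pics/w1.png',im[:,:,::-1])
for n in ['bed_handle','lower_exit','press']:print(n,[(np.round(d['position'],4).tolist(),round(d['conf'],2)) for d in recognise('wrist',n)[:2]])
for n,q in [('handle',(.532,.153,.098)),('upper',(.477,.044,.114)),('lower',(.551,.046,.06))]:print(n,proj(w,q))
E
```

```text
[0.4951268  0.12786809 0.22653553] 0.004341492312385231
bed_handle [([0.5628, 0.1399, 0.0557], 0.6)]
lower_exit [([0.5609, 0.1396, 0.0607], 0.65)]
press [([0.5811, 0.1302, 0.0602], 0.56)]
handle [295.15602486 153.48337378]
upper [408.5717755  213.56526825]
lower [398.09627948 131.56037586]
```

View pics/w1.png

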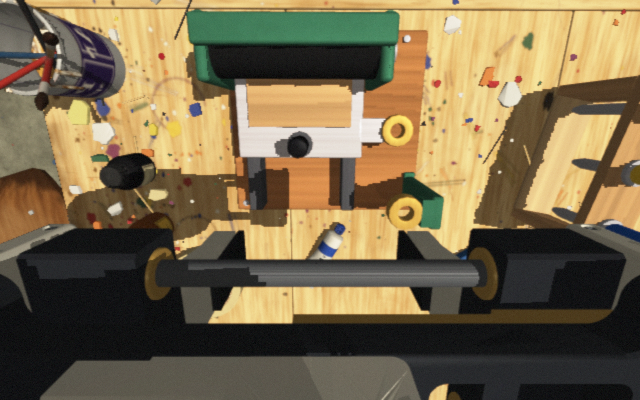

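The wrist view shows the handle top at about (300,143), lower bushing ring at (397,130), upper ring at (406,211), with nothing near the handle except the rollers behind it.

```bash
python3 - <<'E'
from h import *
w=dict(np.load('w1.npz'));s,p,y=pose()
P={n:unproj(w,uv,z) for n,uv,z in [('h',(300,143),.098),('u',(406,211),.114),('l',(397,130),.060)]}
for k in P: print(k,P[k].round(4))
v=P['h']-P['l'];yaw=np.arctan2(v[1],v[0])-np.arctan2(.105,-.015);print('press yaw',yaw)
u=P['u']-P['l'];print('travel left',np.hypot(u[0],u[1]),np.arctan2(u[1],u[0]))
print(totool(P['h']-p,y))
E
```

```text
h [0.542  0.1482 0.098 ]
u [0.4796 0.0467 0.114 ]
l [0.5526 0.0473 0.06  ]
press yaw -0.036609685503608214
travel left 0.07304639960849599 -3.133211250556142
[ 46.95890046 -20.44366963 128.46306082]
```

servo_tool:
  series:
    - [[23, -10, 0, 0], [23, -10, 0, 0], [0, 0, 20, 0], [0, 0, 30, 0], [0, 0, 35, 0], [0, 0, 35, 0], [0, 0, 30, 0], [0, 0, 10, 0], [0, 0, 0, 0], [0, 0, 0, 0]]

```text
t: 3.6
eef_pos: [0.5417, 0.1475, 0.0672]
ee_rot: [3.141, -0.0, 0.004]
force: [-0.0, 0.5, 1.4]
width: 0.0874
gripper_force: 0.0
```

servo_tool:
  series:
    - [[0, 0, 0, 0], [0, 0, 0, 0], [0, 0, 0, 0], [0, 0, 0, 0], [0, 0, 0, 0], [0, 0, 0, 0], [0, 0, 0, 0], [0, 0, 0, 0], [0, 0, 0, 0], [0, 0, 0, 0]]
  claw: 1
  grip_force: 20

```text
t: 4.43
eef_pos: [0.5412, 0.1475, 0.0665]
ee_rot: [-3.141, -0.0, 0.003]
force: [-3.8, 18.2, -1.0]
width: 0.0264
gripper_force: 9.1
```

servo_tool:
  series:
    - [[0, -1, 0, 0], [0, -1, 0, 0], [0, -1, 0, 0], [0, 0, 0, 0], [0, 0, 0, 0], [0, 0, 0, 0], [0, 0, 0, 0], [0, 0, 0, 0], [0, 0, 0, 0], [0, 0, 0, 0]]

```text
t: 5.27
eef_pos: [0.5417, 0.1511, 0.0665]
ee_rot: [-3.14, -0.001, 0.003]
force: [1.4, 6.6, -3.8]
width: 0.0194
gripper_force: 20.0
```

servo_tool:
  series:
    - [[-6, -0.5, 0, 0], [-7, -0.3, 0, 0], [-7, 0, 0, 0], [-7, 0, 0, 0], [-7, 0, 0, 0], [-7, 0, 0, 0], [-7, 0, 0, 0], [-7, 0, 0, 0], [-5, 0, 0, 0], [-3, 0, 0, 0]]

```text
t: 6.1
eef_pos: [0.477, 0.151, 0.0665]
ee_rot: [-3.141, -0.0, 0.003]
force: [2.3, 4.7, -6.8]
width: 0.0197
gripper_force: 20.0
```

servo_tool:
  series:
    - [[-2, 0, 0, 0], [-2, 0, 0, 0], [-2, 0, 0, 0], [-2, 0, 0, 0], [-1, 0, 0, 0], [-1, 0, 0, 0], [0, 0, 0, 0], [0, 0, 0, 0], [0, 0, 0, 0], [0, 0, 0, 0]]

```text
t: 6.93
eef_pos: [0.4673, 0.151, 0.0665]
ee_rot: [-3.141, 0.0, 0.003]
force: [0.5, 5.8, -3.5]
width: 0.0195
gripper_force: 20.0
```

Travelled 74 mm with no stop felt yet; continue gently.

servo_tool:
  series:
    - [[-1, 0, 0, 0], [-1, 0, 0, 0], [-1, 0, 0, 0], [-1, 0, 0, 0], [-1, 0, 0, 0], [0, 0, 0, 0], [0, 0, 0, 0], [0, 0, 0, 0], [0, 0, 0, 0], [0, 0, 0, 0]]

```text
t: 7.77
eef_pos: [0.4654, 0.1511, 0.0667]
ee_rot: [-3.14, -0.004, 0.004]
force: [17.8, -1.8, -17.8]
width: 0.0193
gripper_force: 20.0
```

servo_tool:
  series:
    - [[0, 0, 0, 0], [0, 0, 0, 0], [0, 0, 0, 0], [0, 0, 0, 0], [0, 0, -10, 0], [0, 0, -30, 0], [0, 0, -40, 0], [0, 0, -40, 0], [0, 0, -40, 0], [0, 0, -10, 0]]
  claw: -1

```text
t: 8.6
eef_pos: [0.4651, 0.1516, 0.2434]
ee_rot: [-3.137, -0.008, 0.004]
force: [0.7, 1.3, 1.0]
width: 0.0807
gripper_force: 0.0
```

servo_tool:
  series:
    - [[-4, 10, 0, 0], [-6, 15, 0, 0], [-6, 15, 0, 0], [-6, 15, 0, 0], [-6, 15, 0, 0], [-6, 15, 0, 0], [-6, 10, 0, 0], [0, 0, 0, 0], [0, 0, 0, 0], [0, 0, 0, 0]]

```text
t: 9.43
eef_pos: [0.4236, 0.0555, 0.2367]
ee_rot: [-3.141, -0.0, 0.003]
force: [0.3, 0.7, -0.1]
width: 0.0877
gripper_force: 0.0
```

```bash
python3 - <<'E'
from h import *
s,p,y=pose();print(p,y)
im=eyes.grab_frame('wrist');w=eyes.calibration('wrist');np.savez('w2.npz',**w)
big=cv2.resize(im[60:260,160:460],None,fx=2.5,fy=2.5,interpolation=cv2.INTER_CUBIC)
cv2.imwrite('pics/w2.png',big[:,:,::-1])
for q in [(.4804,.046,.114),(.4804,.046,.060),(.4654,.151,.098)]:print((proj(w,q)-[160,60])*2.5)
E
```

```text
[0.42364225 0.05554614 0.23669424] 0.0027863757500037334
[429.98391151 182.28520032]
[425.57679244 175.25346674]
[162.61893809 218.05492503]
```

View pics/w2.png

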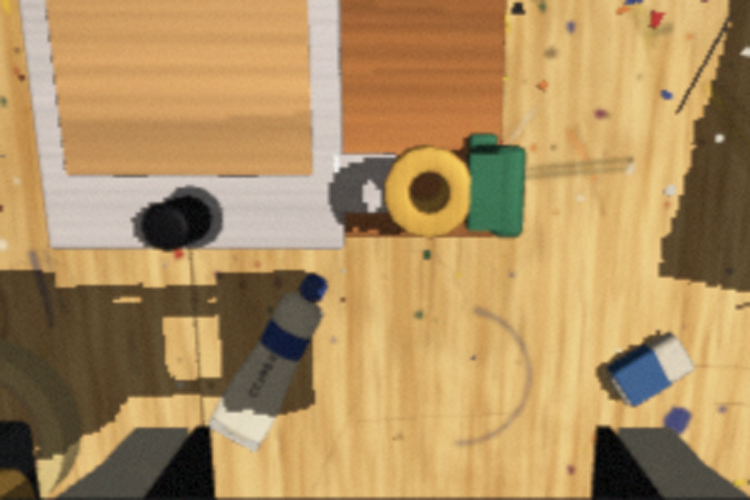

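The bushing ring is centred at crop (430,192), with the bed's ring hidden straight below it, and the handle top at (168,222). The bed is out.

```bash
python3 - <<'E'
from h import *
im=cv2.imread('pics/w2.png');w=dict(np.load('w2.npz'))
h=cv2.cvtColor(im,cv2.COLOR_BGR2HSV);m=cv2.inRange(h,(18,120,150),(32,255,255));m[:,:380]=0;m[:,475:]=0;m[:140]=0;m[245:]=0
c=max(cv2.findContours(m,cv2.RETR_EXTERNAL,cv2.CHAIN_APPROX_NONE)[0],key=cv2.contourArea)
e=cv2.fitEllipse(cv2.convexHull(c));print(e)
uv=np.array(e[0])/2.5+[160,60];print('upper',unproj(w,uv,.114).round(4))
print('handle',unproj(w,np.array([168,222])/2.5+[160,60],.098).round(4))
s,p,y=pose();print('to rack view',totool(np.array([.50,-.17,.237])-p,y))
E
```

```text
((427.77215576171875, 216.05845642089844), (100.5521469116211, 141.4580078125), 3.5196399688720703)
upper [0.468  0.0467 0.114 ]
handle [0.4639 0.149  0.098 ]
to rack view [ 75.56980757 226.02512585  -0.38841542]
```

servo_tool:
  series:
    - [[7, 20, 0, 0], [10, 28, 0, 0], [10, 30, 0, 0], [10, 30, 0, 0], [10, 30, 0, 0], [10, 30, 0, 0], [10, 30, 0, 0], [8, 27, 0, 0], [0, 0, 0, 0], [0, 0, 0, 0]]

```text
t: 10.32
eef_pos: [0.4995, -0.1701, 0.2356]
ee_rot: [3.142, 0.002, 0.001]
force: [-0.3, 0.4, -0.3]
width: 0.0877
gripper_force: 0.0
```

```bash
python3 - <<'E'
from h import *
s,p,y=pose();print(p,y)
im=eyes.grab_frame('wrist');w=eyes.calibration('wrist');np.savez('w3.npz',**w)
cv2.imwrite('pics/w3.png',im[:,:,::-1])
for q in [(.576,-.176,.151),(.455,-.155,.151)]:print(proj(w,q))
E
```

```text
[ 0.49953545 -0.17011477  0.23556495] 0.0009935619504253257
[329.97669682 109.31585303]
[305.12293541 250.78592898]
```

View pics/w3.png

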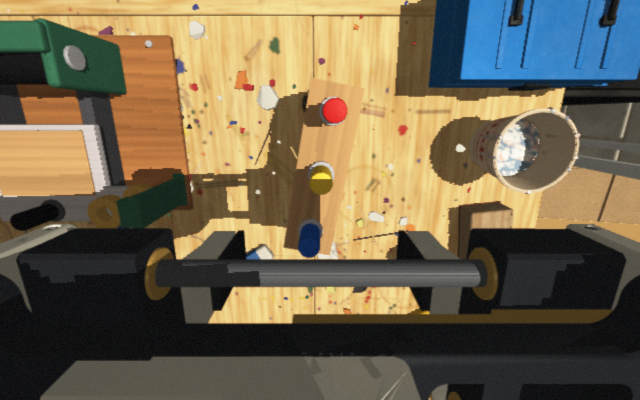

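Red head top is at (334,111), yellow (321,184), blue (310,232); red is the far end of the rack.

```bash
python3 - <<'E'
from h import *
w=dict(np.load('w3.npz'));s,p,y=pose()
im=cv2.imread('pics/w3.png');h=cv2.cvtColor(im,cv2.COLOR_BGR2HSV)
m=(cv2.inRange(h,(0,180,150),(8,255,255))|cv2.inRange(h,(172,180,150),(180,255,255)));m[:80]=0;m[140:]=0;m[:,:300]=0;m[:,370:]=0
ys,xs=np.nonzero(m);print(xs.min(),xs.max(),ys.min(),ys.max(),xs.mean(),ys.mean())
for uv in [(334,111),(xs.mean(),ys.mean())]:
    q=unproj(w,uv,.151);print(q.round(4),totool(q-p,y))
print('upper',unproj(dict(np.load('w2.npz')),np.array([430,192])/2.5+[160,60],.114))
E
```

```text
323 346 98 122 334.562091503268 110.14596949891067
[ 0.5747 -0.1792  0.151 ] [75.45782948  9.99765524 84.8042764 ]
[ 0.5754 -0.1796  0.151 ] [76.09869373 10.4302331  84.8042764 ]
upper [0.47687828 0.04594941 0.114     ]
```

servo_tool:
  series:
    - [[25, 3, 0, 0], [26, 3, 0, 0], [25, 2, 0, 0], [0, 0, 20, 0], [0, 0, 30, 0], [0, 0, 30, 0], [0, 0, 25, 0], [0, 0, 12, 0], [0, 0, 0, 0], [0, 0, 0, 0]]

```text
t: 11.2
eef_pos: [0.5752, -0.1759, 0.1194]
ee_rot: [3.141, 0.001, 0.005]
force: [-0.2, -0.0, 0.2]
width: 0.0877
gripper_force: 0.0
```

servo_tool:
  series:
    - [[0, 0, 0, 0], [0, 0, 0, 0], [0, 0, 0, 0], [0, 0, 0, 0], [0, 0, 0, 0], [0, 0, 0, 0], [0, 0, 0, 0], [0, 0, 0, 0], [0, 0, 0, 0], [0, 0, 0, 0]]
  claw: 1
  grip_force: 15

```text
t: 12.03
eef_pos: [0.5751, -0.177, 0.1195]
ee_rot: [3.142, 0.0, 0.003]
force: [-0.6, -2.5, 1.1]
width: 0.026
gripper_force: 0.7
```

servo_tool:
  series:
    - [[0, 0, 0, 0], [0, 0, 0, 0], [0, 0, 0, 0], [0, 0, 0, 0], [0, 0, 0, 0], [0, 0, 0, 0], [0, 0, 0, 0], [0, 0, 0, 0], [0, 0, 0, 0], [0, 0, 0, 0]]
  grip_force: 30

```text
t: 12.87
eef_pos: [0.5753, -0.1784, 0.1199]
ee_rot: [3.14, -0.0, 0.003]
force: [0.8, -6.3, 0.8]
width: 0.0194
gripper_force: 29.9
```

servo_tool:
  series:
    - [[0, 0.7, 0, 0], [0, 0.5, -3, 0], [0, 0, -6, 0], [0, 0, -10, 0], [0, 0, -14, 0], [0, 0, -18, 0], [0, 0, -20, 0], [0, 0, -20, 0], [0, 0, -20, 0], [0, 0, -20, 0]]

```text
t: 13.7
eef_pos: [0.5749, -0.1775, 0.2526]
ee_rot: [-3.141, -0.001, 0.004]
force: [-0.4, -0.8, -1.3]
width: 0.0193
gripper_force: 29.9
```

servo_tool:
  series:
    - [[0, 0, -8, 0], [0, 0, 0, 0], [0, 0, 0, 0], [-10, -20, 0, 0], [-15, -30, 0, 0], [-15, -35, 0, 0], [-15, -35, 0, 0], [-15, -35, 0, 0], [-15, -35, 0, 0], [-10, -25, 0, 0]]

```text
t: 14.53
eef_pos: [0.4771, 0.0383, 0.2571]
ee_rot: [3.142, 0.002, 0.004]
force: [0.3, -0.3, -1.6]
width: 0.0196
gripper_force: 29.9
```

servo_tool:
  series:
    - [[0, -7, 0, 0], [0, 0, 0, 0], [0, 0, 0, 0], [0, 0, 0, 0], [0, 0, 0, 0], [0, 0, 0, 0], [0, 0, 0, 0], [0, 0, 0, 0], [0, 0, 0, 0], [0, 0, 0, 0]]

```text
t: 15.37
eef_pos: [0.4795, 0.0433, 0.2585]
ee_rot: [-3.142, 0.0, 0.003]
force: [-0.1, -0.5, -0.9]
width: 0.0198
gripper_force: 29.9
```

```bash
python3 - <<'E'
from h import *
s,p,y=pose();print(p,y,s['width'],s['force'])
im=eyes.grab_frame('wrist');w=eyes.calibration('wrist');np.savez('w4.npz',**w)
cv2.imwrite('pics/w4f.png',im[:,:,::-1])
print('tip pred',proj(w,(p[0],p[1],p[2]+.0195-.131)),'origin',proj(w,p+[0,0,.019-.031]),'upper',proj(w,(.479,.047,.114)))
big=cv2.resize(im[100:300,210:430],None,fx=3,fy=3,interpolation=cv2.INTER_CUBIC)
cv2.imwrite('pics/w4.png',big[:,:,::-1])
E
```

```text
[0.47946246 0.04334325 0.25854056] 0.0028075952312338615 0.019771156402357375 [-0.07026493 -0.45710659 -0.92248352]
tip pred [321.29737931 195.27420017] origin [321.49472332 237.23713597] upper [317.76393379 187.49086296]
```

View pics/w4.png

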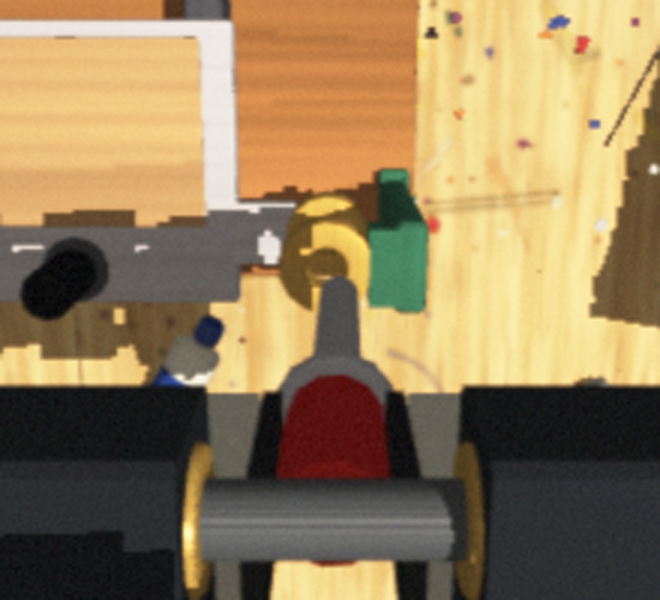

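The pin's nose is at full-image (323.3,194.3) against a predicted (321.3,195.3), so the camera has a 2 px bias. The ring bore is about (319.5,188). I'll move over it and compare at nearly equal height.

servo_tool:
  series:
    - [[-0.5, -1, 0, 0], [-0.5, -1, 0, 0], [-0.5, -1.2, 0, 0], [0, 0, 6, 0], [0, 0, 8, 0], [0, 0, 7, 0], [0, 0, 5, 0], [0, 0, 0, 0], [0, 0, 0, 0], [0, 0, 0, 0]]

```text
t: 16.25
eef_pos: [0.4781, 0.0467, 0.2327]
ee_rot: [3.141, -0.0, 0.003]
force: [0.6, 0.5, -1.0]
width: 0.0197
gripper_force: 29.9
```

```bash
python3 - <<'E'
from h import *
s,p,y=pose();print(p,y,s['width'],s['force'])
im=eyes.grab_frame('wrist');w=eyes.calibration('wrist');np.savez('w5.npz',**w)
print('tip z',p[2]-.1115,'tip pred',(proj(w,(p[0],p[1],p[2]-.1115))-[270,150])*8,'upper',(proj(w,(.478,.0465,.114))-[270,150])*8)
big=cv2.resize(im[150:225,270:370],None,fx=8,fy=8,interpolation=cv2.INTER_CUBIC)
for r in (.0075,.017):
  for off,col in [((2.0,-1.0),(0,0,255))]:
    pts=np.array([(proj(w,(.478+r*np.cos(a),.0465+r*np.sin(a),.114))+off-[270,150])*8 for a in np.linspace(0,6.28,40)]).astype(int)
    cv2.polylines(big,[pts],True,col,1)
cv2.imwrite('pics/w5.png',big[:,:,::-1])
E
```

```text
[0.4780867  0.04674174 0.23267887] 0.0032796775055372596 0.019699788536046193 [ 0.5516179  0.5470918 -0.997719 ]
tip z 0.12117887056343916 tip pred [410.06601866 363.00128084] upper [412.00855594 348.20896997]
```

View pics/w5.png

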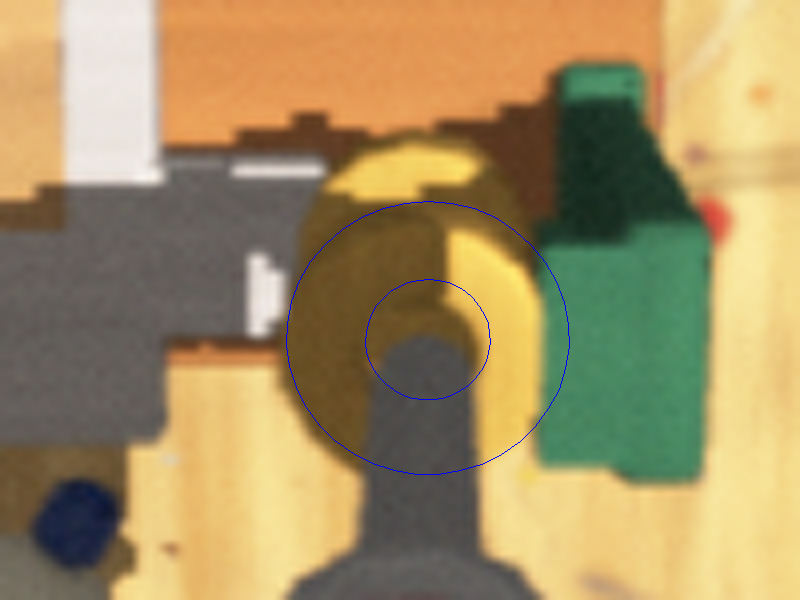

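The nose centre is near crop (425,360) and the bore centre near (417,352). Allowing for parallax, that is about 1 mm to the left and 0.6 mm back. Correct it and enter.

servo_tool:
  series:
    - [[-0.6, -1, 0, 0], [0, 0, 0, 0], [0, 0, 4, 0], [0, 0, 4, 0], [0, 0, 4, 0], [0, 0, 4, 0], [0, 0, 4, 0], [0, 0, 4, 0], [0, 0, 0, 0], [0, 0, 0, 0]]

```text
t: 17.13
eef_pos: [0.4772, 0.0476, 0.2083]
ee_rot: [3.141, 0.001, 0.003]
force: [-0.1, -1.1, -1.3]
width: 0.0197
gripper_force: 29.9
```

servo_tool:
  series:
    - [[0, 0, 4, 0], [0, 0, 4, 0], [0, 0, 4, 0], [0, 0, 4, 0], [0, 0, 4, 0], [0, 0, 4, 0], [0, 0, 2, 0], [0, 0, 0, 0], [0, 0, 0, 0], [0, 0, 0, 0]]

```text
t: 17.97
eef_pos: [0.4775, 0.0478, 0.1827]
ee_rot: [-3.141, -0.0, 0.003]
force: [-0.1, 0.3, -1.1]
width: 0.0194
gripper_force: 29.9
```

Nose at ~0.071 with no contact. Continue slowly through the lower bushing mouth.

servo_tool:
  series:
    - [[0, 0, 2, 0], [0, 0, 2, 0], [0, 0, 2, 0], [0, 0, 2, 0], [0, 0, 2, 0], [0, 0, 2, 0], [0, 0, 2, 0], [0, 0, 2, 0], [0, 0, 0, 0], [0, 0, 0, 0]]

```text
t: 18.8
eef_pos: [0.4773, 0.0477, 0.1664]
ee_rot: [3.141, 0.0, 0.003]
force: [-0.2, 0.4, -0.7]
width: 0.0194
gripper_force: 29.9
```

servo_tool:
  series:
    - [[0, 0, 2, 0], [0, 0, 2, 0], [0, 0, 3, 0], [0, 0, 3, 0], [0, 0, 3, 0], [0, 0, 3, 0], [0, 0, 3, 0], [0, 0, 3, 0], [0, 0, 3, 0], [0, 0, 2, 0]]

```text
t: 19.63
eef_pos: [0.4772, 0.0477, 0.1391]
ee_rot: [3.141, 0.0, 0.003]
force: [0.2, -1.0, -1.6]
width: 0.0192
gripper_force: 29.9
```

servo_tool:
  series:
    - [[0, 0, 0, 0], [0, 0, 0, 0], [0, 0, 0, 0], [0, 0, 0, 0], [0, 0, 0, 0], [0, 0, 0, 0], [0, 0, 0, 0], [0, 0, 0, 0], [0, 0, 0, 0], [0, 0, 0, 0]]

```text
t: 20.47
eef_pos: [0.4773, 0.0477, 0.1396]
ee_rot: [-3.142, -0.0, 0.003]
force: [-0.3, 0.5, -0.9]
width: 0.0195
gripper_force: 29.9
```

```bash
python3 - <<'E'
from h import *
s,p,y=pose();print(s['t'],p,y,s['width'],s['force'],s['moment'])
im=eyes.grab_frame('scene')
c=eyes.calibration('scene');print('tip',(proj(c,(p[0],p[1],p[2]-.1115))-[270,140])*5, 'handle',(proj(c,(.465,.151,.098))-[270,140])*5)
cv2.imwrite('pics/s6.png',cv2.resize(im[140:260,270:430],None,fx=5,fy=5,interpolation=cv2.INTER_CUBIC)[:,:,::-1])
E
```

```text
20.4667 [0.47733545 0.04774282 0.13957508] 0.0031947283478082067 0.019536307961431063 [-0.25641035  0.51654101 -0.85716407] [-0.01647806 -0.01566564 -0.01866607]
tip [247.5380544  312.88925255] handle [432.62748527 168.64820549]
```

View pics/s6.png

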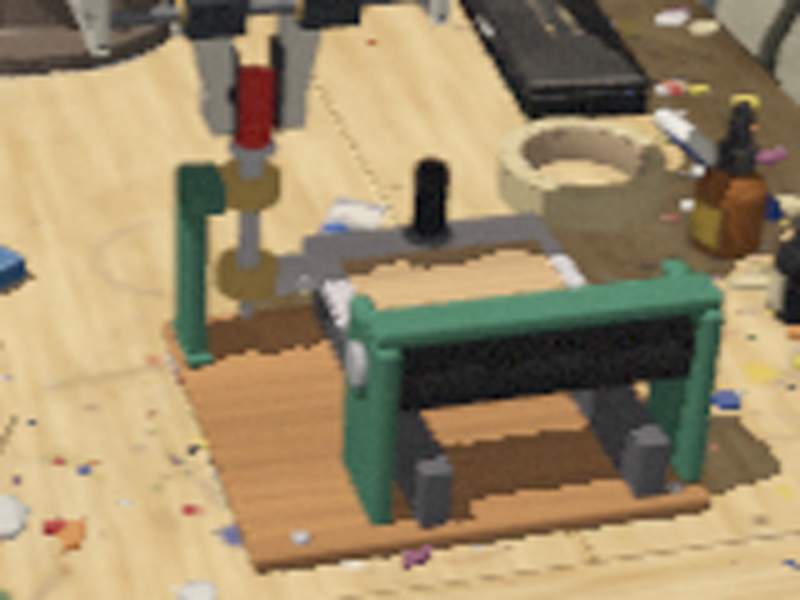

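The picture shows the pin through both bushings. Its nose is out at crop (247,312), its collar is above the upper ring, and the bed is out.

```bash
python3 -c "
from station import ticket;print(ticket.job_done())"
```

```text
the job is handed in; nothing more can be done
None
```

I pulled the bed out to its stop and lowered the red pin through both bushings. I handed the job in at about 20 s with the arm still holding the pin by its head. By my estimate the nose is about 16 mm below the lower bushing and the collar about 14 mm above the upper one.

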